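# Clear a cut-off bed and lock its set screw

## Task

Clear the three steel offcuts off the cut-off bed into the scrap bin at its open end, and lock the bed's set screw by running the knurled jam nut down until it is tight against the boss. Do not let the set screw turn with the nut, and leave the V-block, the setting ring and the tool blank where they are.

Things in the scene. Friction and masses are not known exactly. Their poses are not given: they have to be found in the camera images.
- stop_bed: Fixed dark cast-metal channel on grey feet, 136 mm wide (its x), 300 mm long (its y). Origin: centre of its underside. Floor 60 mm above the origin; lips 8 mm wide, 10 mm high along both long sides (120 mm between). Open at the -y end, at the bin. At (0, 125) mm near the +y end stands a fixed round threaded boss, 28 mm in diameter, 25 mm high, with a 36 mm collar, 4 mm high, at its foot.
- boss_top (a point): Centre of the boss's flat top, 85 mm above the underside of the bed, on the vertical axis of screw and nut. The nut has to come down on this face.
- bed_edge (a point): Middle of the floor's edge at the open (-y) end of the bed, at floor height.
- nut_center (a point): Centre (half-way up) of the knurled round steel jam nut, 42 mm in diameter, 16 mm high, axis vertical. Right-hand thread: clockwise from above it goes down 5 mm per turn. Starts 1 to 3.2 mm above the boss (0.2 to 0.65 of a turn). Runs easily (about 0.05 N m), stays where it is left, and on the boss stops dead.
- nut_face (a point): Centre of the nut's underside, 8 mm below nut_center; level with boss_top when the nut is tight.
- set_screw (a joint): Angle of the set screw (rad, 0 at the start, positive anticlockwise from above): steel, 14 mm in diameter, slotted end, coming up through boss and nut and ending 33 mm above the boss. Stiff in its thread, but about 0.65 N m on the tightened nut turns it along and spoils the setting.
- scrap_bin: Scrap bin, a fixed open sheet-steel box 150 mm (its x) by 140 mm (its y) and 55 mm high, walls and floor 3 mm, standing at the bed's open end with 3 to 9 mm between them, its rim 5 mm below the bed's floor. Origin: centre of its underside.
- flat_center (a point): Centre of the flat offcut, a steel plate 90 mm (its x) by 74 mm (its y) by 12 mm thick, 0.2 to 0.4 kg, lying flat on the bed about its middle, its edge 55 to 85 mm clear of the nut; its y axis lies roughly along the bed's. Too wide to grasp for many grippers.
- hex_center (a point): Centre of the hexagonal offcut, a stub of hexagon bar 30 mm across corners and 24 mm high, 0.12 kg, standing on the bed between the flat offcut and the open end.
- square_center (a point): Centre of the square offcut, a stub of bar 26 x 26 mm and 22 mm high, 0.11 kg, beside the hexagonal one.
- flat_offcut: The flat offcut as a body; origin: centre of its underside.
- hex_offcut: The hexagonal offcut as a body; origin: centre of its underside.
- square_offcut: The square offcut as a body; origin: centre of its underside.
- v_block: Small steel V-block 45 x 40 x 30 mm on the machine plate beyond the bed, to be left alone. Origin: centre of its underside.
- setting_ring: Steel ring 60 mm in diameter, 14 mm high, lying to the right of the bin, to be left alone. Origin: centre of its underside.
- tool_blank: Square bar with a ground end, 10 x 77 x 10 mm, lying to the right of the bin, to be left alone. Origin: centre of its underside.

How it is judged (in metres and radians):
At the end, for the whole second after the job is handed in: All three offcuts lie at rest (below 0.03 m/s) with their centres inside the walls of the scrap bin and below its rim; the nut's underside is down on the boss (gap under 0.15 mm, which is 0.19 rad of turn from tight); the set screw is within 0.5 rad of its first angle (x of flat_center in the frame of scrap_bin between -0.072 and 0.072 m and y of flat_center in the frame of scrap_bin between -0.067 and 0.067 m and z of each of flat_center, hex_center, square_center in the frame of scrap_bin below 0.055 m and linear speed of each of flat_offcut, hex_offcut, square_offcut below 0.03 m/s and x of hex_center in the frame of scrap_bin between -0.072 and 0.072 m and y of hex_center in the frame of scrap_bin between -0.067 and 0.067 m and x of square_center in the frame of scrap_bin between -0.072 and 0.072 m and y of square_center in the frame of scrap_bin between -0.067 and 0.067 m and z of nut_face in the frame of boss_top below 0.00015 m and value of joint set_screw between -0.5 and 0.5 rad); the robot touches nothing.
It fails at once if the set screw is turned more than 0.5 rad from its setting (value of joint set_screw above 0.5 rad or value of joint set_screw below -0.5 rad).
It fails at once if the v block is knocked more than 30 mm out of its place (distance of v_block from where it was at the start of the episode above 0.03 m).
It fails at once if the setting ring is knocked more than 30 mm out of its place (distance of setting_ring from where it was at the start of the episode above 0.03 m).
It fails at once if the tool blank is knocked more than 30 mm out of its place (distance of tool_blank from where it was at the start of the episode above 0.03 m).
It also fails if it takes over 67 s, if anything falls off the work surface, if the arm or the gripper's body presses on something with over 40 N, if the wrist force passes 120 N, or if a joint passes its speed limit or range.

## Robot

A 6-joint arm with a two-finger parallel gripper is mounted at the origin on a cart in front of the work surface, level with it; the furniture and walls round the work are solid. World frame = base frame: x ahead of the robot, y to its left, z up, the work surface at z = 0. Lengths are in m, angles in degrees, forces in N, time in s.
With the tool pointing down it reaches from about 0.35 to 0.775 m from the base axis. Payload 7.3 kg.
Tool frame: the origin (TCP) lies between the finger pads; the fingertips stand 8 mm ahead of it and the grasp point (between the pads) lies 11 mm behind it (env.tip_reach is the distance from the TCP to the fingertips, in m); z points along the fingers, y is the line along which they close (so a half turn about z gives the same grasp; the last joint's range is limited). The gripper opens to 92 mm and grips with 3 to 60 N. Pads are 19 mm wide; open, the fingers measure 130 mm over their backs; the gripper's body (75 mm by 190 mm) begins 47 mm behind the grasp point.
Start: joints at [-73.625, 19.595, 87.324, -0, 73.075, -8.365], TCP at [0.22, -0.477, 0.235] pointing down, gripper open.
Joint ranges: [-145.02, 145.02], [-44.19, 115.74], [2.07, 154.8], [-57.11, 237.11], [16.16, 152.29], [-177.93, 177.93]. Speed limits (degrees/s): [147.25, 147.25, 180, 180, 180, 180].

## Interface

Orientations are given as [roll, pitch, yaw] about the fixed x, y, z axes, in that order (R = Rz(yaw) Ry(pitch) Rx(roll)).
In Python, from bench import monitor, vision, env gives the robot as it stands.
- The arm moves only by the tool step_arm, never from a script. Its argument "motion" is a list of rows, each a list of 7 numbers: the shift along the tool's x, y, z as a fraction of full scale, then the turn, a rotation vector about the tool's x, y, z as a fraction of full scale, then the finger opening in mm, from 0 to 91.8. A call has 1 to 8 rows; each row is the pose to reach, as a shift and turn from the pose commanded when the call began, along the tool's axes at that moment; what a row does not reach only later rows make up. Full scale, the value 1, is 200 mm for a shift and 2 rad for a turn. A row lasts 1/10 s, in which the tool goes at most 50 mm and 8.59 degrees, less where a joint would pass 70% of its speed; a pose out of reach is approached as far as the arm can. A call with a number of a shift or a turn outside -1 to 1 is refused whole. A call with a gripper value outside its range is refused whole. The fingers move at their own pace and stop on an object; the grip force is fixed at half the most. Time passes only in rows, so rows that repeat a pose let the fingers close. It gives the time, the measured TCP pose, the force, the opening and the grip force at its end, in the units of the state.
- monitor.sense(): the state, without advancing time (a new reading comes with each control period).
- vision.grab_frame(name): name is "side" or "top"; returns the picture (420x560x3 uint8, blue, green, red); there is no depth.
- vision.camera_model(name): a dict with "K" (3x3 intrinsics, pixels), "dist_coeffs" ([k1, k2, p1, p2, k3] as OpenCV has them; the pictures are not rectified), "R" (3x3) and "t" (3): a world point X has camera coordinates R X + t. Camera axes: x right, y down, z forward; pixel columns grow to the right and rows downward; lengths in m; the calibration is good to about 2 mm. A picture is of the moment at which its call begins. camera_model takes no time and is no camera call.
- env.close_job(): hands the job in; it is judged then, once.
The state is a dict: "t": time; "joint_positions": joint angles; "qd": joint speeds; "tau": joint torques, N m; "eef_pos": TCP position; "tcp_rot": TCP orientation; "force": force on the tool from outside, world axes, zero at the start; "wrist_torque": the same for the moment, N m; "grip_width": opening from 0.0 (shut) to 1.0 (fully open); "finger_force": force on a finger pad.
Only numpy, scipy, OpenCV 4.12 (cv2) and the standard library are available. Lean on these libraries where they do the work, as an engineer would, in place of code of your own. Each camera call takes 0.05 s, during which the arm holds its last target. There are 200 camera calls.

## Working session

There is one attempt and no reset: what is moved stays moved. The work goes in short steps, Python scripts to look and compute and a tool call to move; the robot and the scene stay as the last step left them, time stands still between calls to the robot, and variables do not carry over. Pictures are saved under pics/ and viewed, at most 10 in all, crops included, and the job is handed in when it is done.

Besides the shell and the picture viewer there is one more tool, called as name([rows], argument=value, ...), one row to a line, values as JSON. step_arm: Moves the arm, as the interface text tells. Shift numbers are shares of 200 mm and turn numbers shares of 2 rad, none past 1 either way. Its arguments: {"type":"object","properties":{"motion":{"type":"array"}},"required":["motion"]}

```bash
mkdir -p pics; python3 - <<'E'
from bench import monitor, vision, env
import cv2
print(monitor.sense())
for n in("top","side"):
    cv2.imwrite(f"pics/{n}0.png",vision.grab_frame(n)); m=vision.camera_model(n); print(n,m)
E
```

```text
{'t': 0.0, 'joint_positions': array([-7.36239088e+01,  1.96358099e+01,  8.73771303e+01,  8.75669035e-04,
        7.30729932e+01, -8.36486835e+00]), 'qd': array([ 0.01887745,  0.03584945, -0.14376945, -0.03028013,  0.09372436,
        0.06170787]), 'tau': array([-1.20577966e-03, -4.31238949e+01, -2.44214541e+01,  7.16224336e-02,
        5.59552107e-02, -1.09281798e-04]), 'eef_pos': array([ 0.21963841, -0.47642402,  0.23405123]), 'tcp_rot': array([-1.79915103e+02, -1.33297184e-02,  2.47406941e+01]), 'force': array([-0.6712155 ,  0.21143958,  0.6006148 ]), 'wrist_torque': array([ 0.04441043, -0.04938351,  0.03791282]), 'finger_force': 0.0, 'grip_width': 0.9995310274259455}
top {'K': array([[473.48510253,   0.        , 285.85530862],
       [  0.        , 473.48510253, 211.6646881 ],
       [  0.        ,   0.        ,   1.        ]]), 'dist_coeffs': array([-0.14335553,  0.        ,  0.        ,  0.        ,  0.        ]), 'R': array([[ 0.02417314, -0.99956811,  0.0167108 ],
       [-0.9950053 , -0.02567547, -0.09646354],
       [ 0.09685094, -0.01429551, -0.99519623]]), 't': array([-0.0753476 ,  0.5216875 ,  1.35879964])}
side {'K': array([[382.24038696,   0.        , 278.92399535],
       [  0.        , 382.24038696, 204.62856487],
       [  0.        ,   0.        ,   1.        ]]), 'dist_coeffs': array([-0.00648605,  0.        ,  0.        ,  0.        ,  0.        ]), 'R': array([[ 0.9996145 , -0.02548752,  0.01101047],
       [-0.0059399 , -0.58371415, -0.8119375 ],
       [ 0.02712124,  0.8115591 , -0.58364053]]), 't': array([-0.53278029,  0.05360159,  0.98846261])}
```

View pics/top0.png

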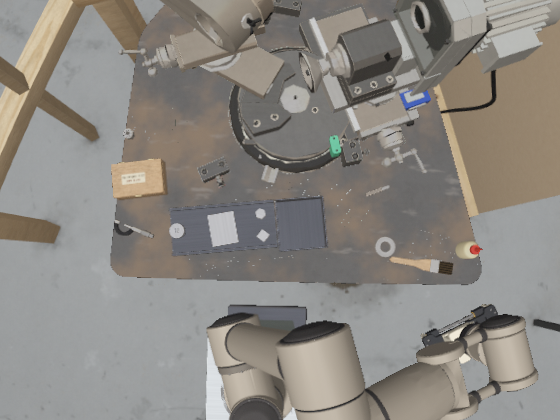

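View pics/side0.png

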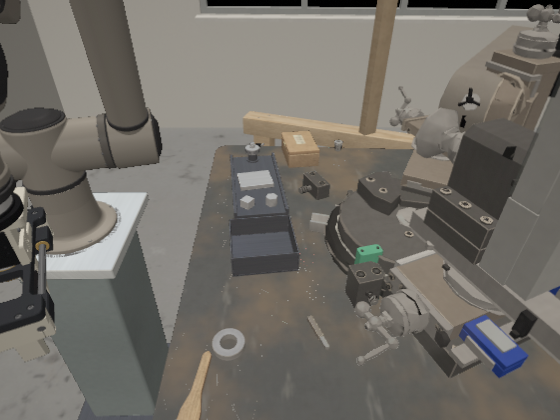

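The top view shows the nut at about (177,231), the flat at (222,229), the hex at (261,213), the square at (263,236) and the bin over columns 277-325. I'll enlarge that area for exact pixels.

```bash
python3 - <<'E'
import cv2
im=cv2.imread("pics/top0.png")[190:265,160:335]
cv2.imwrite("pics/c0.png",cv2.resize(im,None,fx=4.5,fy=4.5,interpolation=cv2.INTER_CUBIC))
E
cat > h.py <<'E'
import numpy as np,cv2
from bench import monitor,vision,env
def ray(n,u,v,z):
    m=vision.camera_model(n)
    x,y=cv2.undistortPoints(np.array([[[u,v]]],float),m["K"],m["dist_coeffs"])[0,0]
    R,t=m["R"],m["t"]; d=R.T@[x,y,1]; c=-R.T@t
    return c+d*(z-c[2])/d[2]
def px(n,X):
    m=vision.camera_model(n)
    return cv2.projectPoints(np.array([X],float),cv2.Rodrigues(m["R"])[0],m["t"],m["K"],m["dist_coeffs"])[0].ravel()
E
```

```text
(no output)
```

View pics/c0.png

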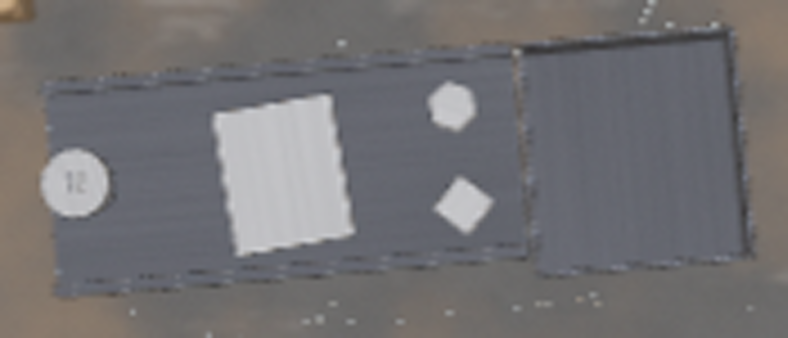

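The crop shows the nut at (75,183), the flat's corners at (213,114), (331,95), (355,235) and (237,256), the hex at (452,106), the square at (464,205), and the bed edge running from (520,48) to (528,258).

```bash
python3 - <<'E'
from h import *
np.set_printoptions(precision=4,suppress=True)
for k,(u,v),z in [("nut",(75,183),.103),("f1",(213,114),.072),("f2",(331,95),.072),("f3",(355,235),.072),("f4",(237,256),.072),("hex",(452,106),.084),("sq",(464,205),.082),
 ("bedBL",(43,85),.07),("bedFL",(57,293),.07),("bedBR",(518,46),.07),("bedFR",(528,258),.07),("binBL",(524,48),.055),("binBR",(735,28),.055),("binFR",(752,257),.055),("binFL",(540,274),.055)]:
    p=ray("top",160+(u+.5)/4.5-.5,190+(v+.5)/4.5-.5,z); print(k,p,px("side",p))
E
python3 - <<'E'
import cv2
im=cv2.imread("pics/side0.png")[135:285,210:320]
cv2.imwrite("pics/c1.png",cv2.resize(im,None,fx=4,fy=4,interpolation=cv2.INTER_CUBIC))
E
```

```text
nut [0.4565 0.2401 0.103 ] [251.5039 146.4414]
f1 [0.5038 0.1613 0.072 ] [267.5557 168.8994]
f2 [0.5177 0.0873 0.072 ] [272.7483 182.7929]
f3 [0.4303 0.0694 0.072 ] [239.8944 186.5805]
f4 [0.4152 0.1428 0.072 ] [236.0043 172.3499]
hex [0.5117 0.0106 0.084 ] [270.7144 195.1519]
sq [0.4504 0.0015 0.082 ] [246.1897 198.0101]
bedBL [0.5196 0.2706 0.07  ] [272.6095 151.4813]
bedFL [0.3888 0.2558 0.07  ] [229.7966 153.8629]
bedBR [ 0.552  -0.0293  0.07  ] [287.2834 208.9314]
bedFR [ 0.4188 -0.039   0.07  ] [232.6169 211.6565]
binBL [ 0.5527 -0.033   0.055 ] [287.4649 214.7079]
binBR [ 0.5691 -0.1675  0.055 ] [297.6593 251.8825]
binFR [ 0.4232 -0.1808  0.055 ] [230.2609 256.7424]
binFL [ 0.4093 -0.0468  0.055 ] [228.805  218.5422]
```

View pics/c1.png

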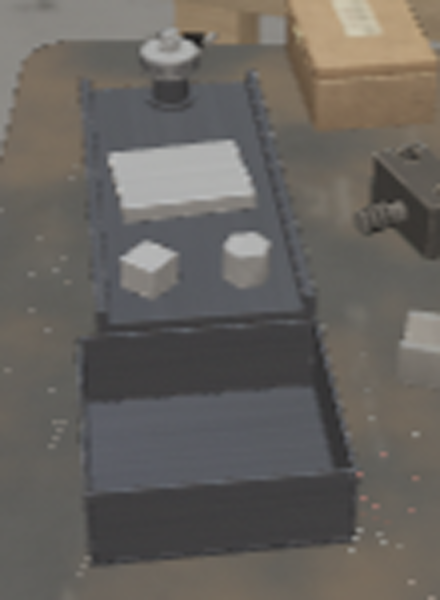

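The side view agrees with the top positions, with the nut at crop (170,48), which is pixel (252,147). I'll do the nut first, then sweep the plate and both stubs down the bed with half-open fingers.

```bash
cat >> h.py <<'E'
from scipy.spatial.transform import Rotation as Ro
def plan(start,targets):   # (x,y,z,yaw), tool down
    c=np.array(start,float)
    for g in targets:
        g=np.array(g,float); R=(Ro.from_euler("z",c[3],degrees=True)*Ro.from_euler("x",180,degrees=True))
        print(g,"->",np.round(R.inv().apply(g[:3]-c[:3])/.2,3),"rz",round(-np.radians(g[3]-c[3])/2,3)); c=g
E
python3 - <<'E'
from h import *
plan((.22,-.477,.235,24.74),[(.36,-.35,.235,80.6),(.42,-.16,.235,142.5),(.45,0.03,.235,200),(.4567,.2,.2,200),(.4567,.2395,.088,200)])
E
```

```text
[ 0.36  -0.35   0.235 80.6  ] -> [ 0.901 -0.284 -0.   ] rz -0.487
[  0.42   -0.16    0.235 142.5  ] -> [0.986 0.141 0.   ] rz -0.54
[4.50e-01 3.00e-02 2.35e-01 2.00e+02] -> [0.459 0.845 0.   ] rz -0.502
[  0.4567   0.2      0.2    200.    ] -> [-0.322  0.787  0.175] rz -0.0
[4.567e-01 2.395e-01 8.800e-02 2.000e+02] -> [-0.068  0.186  0.56 ] rz -0.0
```

step_arm([
  [0.901,-0.284,0,0,0,-0.487,80],
  [0.901,-0.284,0,0,0,-0.487,80],
  [0.901,-0.284,0,0,0,-0.487,80],
  [0.901,-0.284,0,0,0,-0.487,80],
  [0.901,-0.284,0,0,0,-0.487,80],
  [0.901,-0.284,0,0,0,-0.487,80],
  [0.901,-0.284,0,0,0,-0.487,80],
  [0.901,-0.284,0,0,0,-0.487,80],
])

```text
t: 0.9
eef_pos: [0.3596, -0.3495, 0.2344]
tcp_rot: [-180.0, -0.0, 80.6]
force: [-0.3, 0.2, -0.0]
grip_width: 0.869
finger_force: 0.0
```

Signs and units confirmed.

step_arm([
  [0.986,0.141,0,0,0,-0.54,80],
  [0.986,0.141,0,0,0,-0.54,80],
  [0.986,0.141,0,0,0,-0.54,80],
  [0.986,0.141,0,0,0,-0.54,80],
  [0.986,0.141,0,0,0,-0.54,80],
  [0.986,0.141,0,0,0,-0.54,80],
  [0.986,0.141,0,0,0,-0.54,80],
  [0.986,0.141,0,0,0,-0.54,80],
])

```text
t: 1.7
eef_pos: [0.4198, -0.1597, 0.2346]
tcp_rot: [-180.0, -0.0, 142.6]
force: [0.2, 0.3, 0.5]
grip_width: 0.869
finger_force: 0.0
```

step_arm([
  [0.459,0.845,0,0,0,-0.502,80],
  [0.459,0.845,0,0,0,-0.502,80],
  [0.459,0.845,0,0,0,-0.502,80],
  [0.459,0.845,0,0,0,-0.502,80],
  [0.459,0.845,0,0,0,-0.502,80],
  [0.459,0.845,0,0,0,-0.502,80],
  [0.459,0.845,0,0,0,-0.502,80],
  [0.459,0.845,0,0,0,-0.502,80],
])

```text
t: 2.5
eef_pos: [0.45, 0.0301, 0.2345]
tcp_rot: [180.0, -0.0, -160.1]
force: [-0.2, -0.3, 0.3]
grip_width: 0.87
finger_force: 0.0
```

step_arm([
  [-0.322,0.787,0.175,0,0,0,80],
  [-0.322,0.787,0.175,0,0,0,80],
  [-0.322,0.787,0.175,0,0,0,80],
  [-0.322,0.787,0.175,0,0,0,80],
  [-0.322,0.787,0.175,0,0,0,80],
  [-0.322,0.787,0.175,0,0,0,80],
  [-0.322,0.787,0.175,0,0,0,80],
])

```text
t: 3.2
eef_pos: [0.4571, 0.1989, 0.1999]
tcp_rot: [-180.0, 0.0, -160.2]
force: [-0.3, -0.3, -0.0]
grip_width: 0.873
finger_force: 0.0
```

```bash
python3 - <<'E'
from h import *
s=monitor.sense();print(s['t'],s['eef_pos'],s['tcp_rot'],s['joint_positions'],s['force'],s['wrist_torque'])
for n in("top","side"):
    cv2.imwrite(f"pics/{n}1.png",vision.grab_frame(n))
a=cv2.imread("pics/top1.png")[160:290,120:330]; b=cv2.imread("pics/side1.png")[90:220,190:400]
cv2.imwrite("pics/d1.png",np.vstack([cv2.resize(x,None,fx=2.3,fy=2.3,interpolation=2) for x in(a,b)]))
E
```

```text
3.2 [0.45712452 0.19891729 0.19987074] [-1.79975912e+02  2.50350725e-03 -1.60211184e+02] [ 1.47158115e+01  1.86840165e+01  9.45491352e+01 -2.58707965e-02
  6.67622268e+01 -9.50627979e+01] [-0.32628257 -0.3225496  -0.0276475 ] [ 0.10085561 -0.1162417   0.03732068]
```

View pics/d1.png

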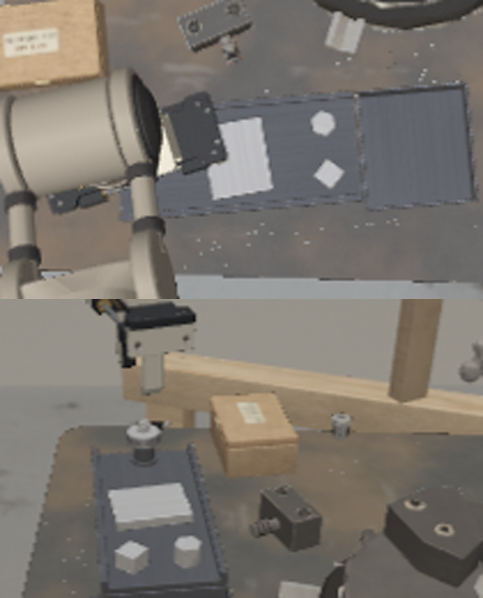

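The tool is just short of the nut and clear of everything. I'll move over it, descend, and close.

step_arm([
  [-0.068,0.186,0,0,0,0,80],
  [-0.068,0.186,0.2,0,0,0,80],
  [-0.068,0.186,0.4,0,0,0,80],
  [-0.068,0.186,0.56,0,0,0,80],
  [-0.068,0.186,0.56,0,0,0,80],
  [-0.068,0.186,0.56,0,0,0,60],
  [-0.068,0.186,0.56,0,0,0,40],
  [-0.068,0.186,0.56,0,0,0,36],
])

```text
t: 4.1
eef_pos: [0.4583, 0.2397, 0.0896]
tcp_rot: [-180.0, 0.2, -160.1]
force: [0.3, 0.7, -0.3]
grip_width: 0.657
finger_force: 0.0
```

step_arm([
  [0,0,0,0,0,0,36],
  [0,0,0,0,0,0,36],
  [0,0,0,0,0,0,36],
  [0,0,0,0,0,0,36],
])

```text
t: 4.5
eef_pos: [0.4573, 0.2399, 0.0883]
tcp_rot: [180.0, 0.1, -160.0]
force: [-1.4, 1.0, 5.4]
grip_width: 0.45
finger_force: 30.0
```

```bash
python3 - <<'E'
from h import *
s=monitor.sense();print(s)
E
```

```text
{'t': 4.5, 'joint_positions': array([ 1.91660811e+01,  2.82804470e+01,  9.97170481e+01,  2.09883732e-02,
        5.19406500e+01, -9.07976291e+01]), 'qd': array([-0.05110847,  0.08382488, -0.05780021, -0.08210733,  0.03255224,
       -0.02936827]), 'tau': array([-1.17003411e+00, -4.26712847e+01, -1.78733915e+01, -5.51085100e-01,
       -1.49963815e-01, -1.49520056e-02]), 'eef_pos': array([0.45726003, 0.2399093 , 0.08826293]), 'tcp_rot': array([ 1.79984323e+02,  6.20772924e-02, -1.60049228e+02]), 'force': array([-1.42667953,  1.02523644,  5.36336694]), 'wrist_torque': array([ 0.40874696,  0.12456079, -0.07192978]), 'finger_force': 30.00079035758972, 'grip_width': 0.4499259338324539}
```

Gripped the nut (opening 41 mm, 30 N). Turning clockwise now.

step_arm([
  [0,0,0.0006,0,0,0.07,36],
  [0,0,0.0012,0,0,0.14,36],
  [0,0,0.0018,0,0,0.21,36],
  [0,0,0.0024,0,0,0.28,36],
  [0,0,0.003,0,0,0.35,36],
  [0,0,0.0035,0,0,0.42,36],
  [0,0,0.004,0,0,0.49,36],
  [0,0,0.0045,0,0,0.56,36],
])

```text
t: 5.3
eef_pos: [0.4574, 0.2403, 0.0874]
tcp_rot: [179.9, -0.0, 135.5]
force: [-1.5, 3.6, 4.9]
grip_width: 0.449
finger_force: 30.0
```

```bash
cat > s.py <<'E'
from h import *
np.set_printoptions(precision=4,suppress=True)
s=monitor.sense()
for k in('t','eef_pos','tcp_rot','force','wrist_torque','grip_width'):print(k,s[k])
print('q6',s['joint_positions'][5],'tau6',s['tau'][5])
E
python3 s.py
```

```text
t 5.3
eef_pos [0.4574 0.2403 0.0874]
tcp_rot [179.8992  -0.0007 135.4576]
force [-1.4544  3.6158  4.872 ]
wrist_torque [0.6736 0.0661 0.0262]
grip_width 0.4486911728417563
q6 -26.303591894864223 tau6 -1.8153911456465721
```

step_arm([
  [0,0,0.0006,0,0,0.07,36],
  [0,0,0.0011,0,0,0.14,36],
  [0,0,0.0011,0,0,0.14,36],
])

```text
t: 5.6
eef_pos: [0.4575, 0.2404, 0.0872]
tcp_rot: [179.9, -0.0, 119.7]
force: [-2.0, 6.3, 5.3]
grip_width: 0.449
finger_force: 30.0
```

```bash
python3 s.py
```

```text
t 5.6
eef_pos [0.4575 0.2404 0.0872]
tcp_rot [179.8861  -0.029  119.6587]
force [-2.0327  6.3361  5.2854]
wrist_torque [ 0.87    0.0735 -0.0365]
grip_width 0.44947359185733055
q6 -10.510780187070603 tau6 1.4997072145342827
```

step_arm([
  [0,0,0.0006,0,0,0.07,36],
  [0,0,0.0011,0,0,0.14,36],
  [0,0,0.0011,0,0,0.14,36],
])

```text
t: 5.9
eef_pos: [0.4575, 0.2404, 0.0869]
tcp_rot: [179.9, -0.1, 103.7]
force: [0.3, 5.6, 5.1]
grip_width: 0.449
finger_force: 30.0
```

```bash
python3 s.py
```

```text
t 5.9
eef_pos [0.4575 0.2404 0.0869]
tcp_rot [179.8876  -0.0636 103.685 ]
force [0.3178 5.6297 5.0516]
wrist_torque [ 0.8182  0.0367 -0.0075]
grip_width 0.4491898024170221
q6 5.461198527823189 tau6 1.225488893687725
```

step_arm([
  [0,0,0.0006,0,0,0.07,36],
  [0,0,0.0011,0,0,0.14,36],
  [0,0,0.0011,0,0,0.14,36],
])

```text
t: 6.2
eef_pos: [0.4577, 0.2404, 0.0867]
tcp_rot: [179.9, -0.1, 87.6]
force: [-0.5, 4.8, 4.8]
grip_width: 0.449
finger_force: 30.0
```

```bash
python3 s.py
```

```text
t 6.2
eef_pos [0.4577 0.2404 0.0867]
tcp_rot [179.8946  -0.0946  87.6373]
force [-0.5272  4.8404  4.8331]
wrist_torque [ 0.8075 -0.0117 -0.0716]
grip_width 0.44878411034642113
q6 21.506279139082213 tau6 1.2250987440347672
```

step_arm([
  [0,0,0.0006,0,0,0.07,36],
  [0,0,0.0011,0,0,0.14,36],
  [0,0,0.0011,0,0,0.14,36],
])

```text
t: 6.5
eef_pos: [0.4578, 0.2404, 0.0865]
tcp_rot: [179.9, -0.1, 71.6]
force: [0.8, 5.5, 4.9]
grip_width: 0.45
finger_force: 30.0
```

```bash
python3 s.py
```

```text
t 6.5
eef_pos [0.4578 0.2404 0.0865]
tcp_rot [179.9133  -0.1246  71.5953]
force [0.8042 5.4918 4.8696]
wrist_torque [0.78   0.007  0.0678]
grip_width 0.4503230933095277
q6 37.54604718667127 tau6 1.2247585505247116
```

step_arm([
  [0,0,0.0006,0,0,0.07,36],
  [0,0,0.0011,0,0,0.14,36],
  [0,0,0.0011,0,0,0.14,36],
])

```text
t: 6.8
eef_pos: [0.4579, 0.2403, 0.0863]
tcp_rot: [179.9, -0.1, 55.6]
force: [2.0, 5.6, 5.3]
grip_width: 0.45
finger_force: 30.0
```

```bash
python3 s.py
```

```text
t 6.8
eef_pos [0.4579 0.2403 0.0863]
tcp_rot [179.9388  -0.1483  55.6455]
force [2.0215 5.6332 5.3133]
wrist_torque [ 0.9    -0.0913 -0.0743]
grip_width 0.4497582682411004
q6 53.49844181919852 tau6 1.3736515492200851
```

step_arm([
  [0,0,0.0006,0,0,0.07,36],
  [0,0,0.0006,0,0,0.07,36],
])

```text
t: 7.0
eef_pos: [0.458, 0.2403, 0.0862]
tcp_rot: [180.0, -0.2, 47.7]
force: [0.5, 5.5, 5.7]
grip_width: 0.449
finger_force: 30.0
```

```bash
python3 s.py
```

```text
t 7.0
eef_pos [0.458  0.2403 0.0862]
tcp_rot [179.9538  -0.156   47.661 ]
force [0.5271 5.4612 5.7006]
wrist_torque [ 0.8609 -0.0934 -0.0175]
grip_width 0.4494955443749101
q6 61.480773214873025 tau6 1.14082720130682
```

Still free.

step_arm([
  [0,0,0.0006,0,0,0.07,36],
  [0,0,0.0011,0,0,0.14,36],
  [0,0,0.0011,0,0,0.14,36],
])

```text
t: 7.3
eef_pos: [0.4581, 0.2402, 0.0861]
tcp_rot: [180.0, -0.2, 31.7]
force: [0.6, 4.3, 6.0]
grip_width: 0.446
finger_force: 30.0
```

```bash
python3 s.py
```

```text
t 7.3
eef_pos [0.4581 0.2402 0.0861]
tcp_rot [179.965   -0.1697  31.6944]
force [0.5798 4.2933 6.0073]
wrist_torque [ 0.7369 -0.0599  0.4199]
grip_width 0.44568573365453446
q6 77.48129746917499 tau6 1.675679124891758
```

The reaction torque jumped to 0.42 N m, so the nut is tight and still under the 0.65 limit. Releasing and lifting.

step_arm([
  [0,0,0,0,0,0,80],
  [0,0,0,0,0,0,80],
  [0,0,0,0,0,0,80],
  [0,0,0,0,0,0,80],
  [0,0,0,0,0,0,80],
  [0,0,-0.2,0,0,0,80],
  [0,0,-0.35,0,0,0,80],
  [0,0,-0.35,0,0,0,80],
])

```text
t: 8.1
eef_pos: [0.4593, 0.2403, 0.1592]
tcp_rot: [179.9, -0.4, 31.5]
force: [-0.1, -0.2, -0.3]
grip_width: 0.871
finger_force: 0.0
```

```bash
python3 s.py; python3 - <<'E'
from h import *
s=monitor.sense()
e=np.array([-.1055,.9944]);b=np.array([.470,.1146])
w=b+.072*e; v=b-.170*e
plan((*s['eef_pos'],s['tcp_rot'][2]),[(*w,.155,96),(*w,.072,96),(*v,.072,96)])
E
```

```text
t 8.1
eef_pos [0.4593 0.2403 0.1592]
tcp_rot [179.8937  -0.4368  31.533 ]
force [-0.1165 -0.1647 -0.3489]
wrist_torque [ 0.009  -0.047   0.0471]
grip_width 0.870842573150954
q6 77.61967268108118 tau6 0.004749445652123541
[ 0.462404   0.1861968  0.155     96.       ] -> [-0.128  0.239  0.021] rz -0.563
[4.624040e-01 1.861968e-01 7.200000e-02 9.600000e+01] -> [ 0.    -0.     0.415] rz -0.0
[ 4.87935e-01 -5.44480e-02  7.20000e-02  9.60000e+01] -> [-1.21e+00  1.00e-03  0.00e+00] rz -0.0
```

step_arm([
  [-0.128,0.239,0,0,0,-0.563,40],
  [-0.128,0.239,0,0,0,-0.563,40],
  [-0.128,0.239,0,0,0,-0.563,40],
  [-0.128,0.239,0,0,0,-0.563,40],
  [-0.128,0.239,0,0,0,-0.563,40],
  [-0.128,0.239,0,0,0,-0.563,40],
  [-0.128,0.239,0,0,0,-0.563,40],
  [-0.128,0.239,0,0,0,-0.563,40],
])

```text
t: 8.9
eef_pos: [0.4598, 0.1852, 0.1545]
tcp_rot: [-179.9, 0.0, 96.3]
force: [0.3, -0.5, -1.0]
grip_width: 0.436
finger_force: 0.0
```

```bash
python3 s.py
python3 - <<'E'
from h import *
a,b=[vision.grab_frame(n) for n in("top","side")]
cv2.imwrite("pics/d2.png",np.vstack([cv2.resize(x,None,fx=2.3,fy=2.3,interpolation=2) for x in(a[160:290,120:330],b[90:220,190:400])]))
E
```

```text
t 8.9
eef_pos [0.4598 0.1852 0.1545]
tcp_rot [-179.9191    0.0199   96.3459]
force [ 0.3068 -0.5244 -1.0217]
wrist_torque [-0.006  -0.1185  0.0157]
grip_width 0.4357622485247573
q6 6.737413855153003 tau6 0.7073579728603363
```

View pics/d2.png

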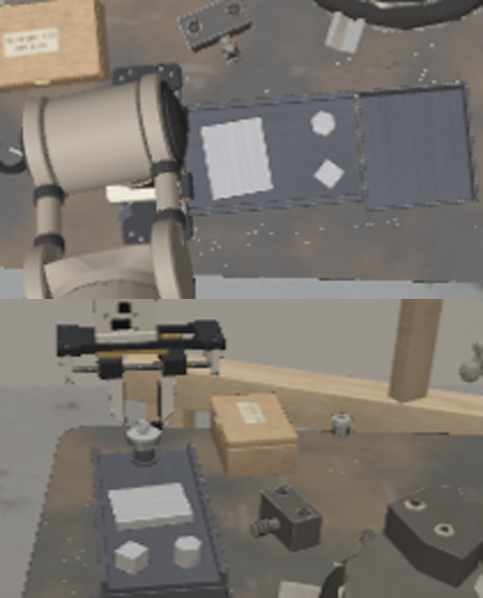

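The fingers straddle the bed between nut and plate. Descending, then pushing.

step_arm([
  [0,0.012,0.2,0,0,0,40],
  [0,0.012,0.35,0,0,0,40],
  [0,0.012,0.41,0,0,0,40],
  [0,0.012,0.41,0,0,0,40],
  [0,0.012,0.41,0,0,0,40],
])

```text
t: 9.5
eef_pos: [0.4632, 0.1858, 0.0741]
tcp_rot: [179.9, -0.0, 96.0]
force: [-0.1, 0.2, 0.9]
grip_width: 0.436
finger_force: 0.0
```

step_arm([
  [-0.06,0,0,0,0,0,40],
  [-0.12,0,0,0,0,0,40],
  [-0.19,0,0,0,0,0,40],
  [-0.26,0,0,0,0,0,40],
  [-0.33,0,0,0,0,0,40],
  [-0.4,0,0,0,0,0,40],
  [-0.47,0,0,0,0,0,40],
  [-0.5,0,0,0,0,0,40],
])

```text
t: 10.3
eef_pos: [0.4732, 0.0848, 0.0734]
tcp_rot: [-180.0, 0.0, 95.9]
force: [-1.0, 4.4, 3.3]
grip_width: 0.439
finger_force: 2.3
```

```bash
python3 s.py
python3 - <<'E'
from h import *
a,b=[vision.grab_frame(n) for n in("top","side")]
cv2.imwrite("pics/d3.png",np.vstack([cv2.resize(x,None,fx=2.3,fy=2.3,interpolation=2) for x in(a[160:290,120:330],b[120:250,190:400])]))
E
```

```text
t 10.3
eef_pos [0.4732 0.0848 0.0734]
tcp_rot [-179.9964    0.002    95.941 ]
force [-0.9749  4.4457  3.2788]
wrist_torque [ 0.7123 -0.0303  0.0089]
grip_width 0.43874778011667365
q6 -4.926895875272273 tau6 -0.03046373021788895
```

View pics/d3.png

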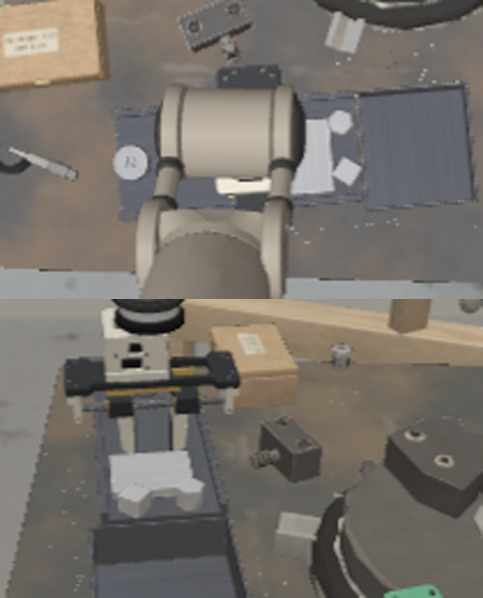

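The plate is square to the fingers and pushing both stubs, which are nearly at the edge. Continuing.

step_arm([
  [-0.06,0,0,0,0,0,40],
  [-0.12,0,0,0,0,0,40],
  [-0.18,0,0,0,0,0,40],
  [-0.24,0,0,0,0,0,40],
  [-0.3,0,0,0,0,0,40],
  [-0.35,0,0,0,0,0,40],
  [-0.4,0,0,0,0,0,40],
  [-0.4,0,0,0,0,0,40],
])

```text
t: 11.2
eef_pos: [0.4819, 0.0052, 0.0735]
tcp_rot: [180.0, 0.0, 95.9]
force: [-0.4, 0.2, 0.0]
grip_width: 0.438
finger_force: 0.0
```

step_arm([
  [-0.05,0,0,0,0,0,40],
  [-0.1,0,0,0,0,0,40],
  [-0.15,0,0,0,0,0,40],
  [-0.2,0,0,0,0,0,40],
  [-0.25,0,0,0,0,0,40],
  [-0.3,0,0,0,0,0,40],
  [-0.3,0,0,0,0,0,40],
])

```text
t: 11.9
eef_pos: [0.4881, -0.0545, 0.0734]
tcp_rot: [180.0, 0.0, 95.9]
force: [0.4, 0.7, -0.7]
grip_width: 0.436
finger_force: 0.0
```

```bash
python3 s.py
python3 - <<'E'
from h import *
a,b=[vision.grab_frame(n) for n in("top","side")]
cv2.imwrite("pics/d4.png",np.vstack([cv2.resize(x,None,fx=2.3,fy=2.3,interpolation=2) for x in(a[160:290,120:330],b[150:280,190:400])]))
E
```

```text
t 11.9
eef_pos [ 0.4881 -0.0545  0.0734]
tcp_rot [179.9669   0.0342  95.9333]
force [ 0.4073  0.6724 -0.6681]
wrist_torque [-0.0434 -0.0869  0.0055]
grip_width 0.4358128467481306
q6 -21.22053914660305 tau6 -0.2063381765037775
```

View pics/d4.png

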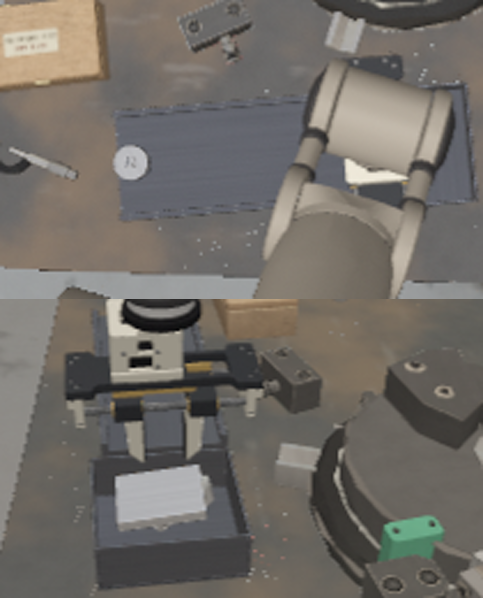

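The plate lies in the bin on top of the stubs. Lifting clear for a check.

step_arm([
  [0,0,-0.2,0,0,0,40],
  [0,0,-0.4,0,0,0,40],
  [0,0,-0.6,0,0,0,40],
  [-0.25,0,-0.75,0,0,0,40],
  [-0.5,-0.1,-0.75,0,0,0,40],
  [-0.75,-0.1,-0.75,0,0,0,40],
  [-0.95,-0.1,-0.75,0,0,0,40],
  [-0.95,-0.1,-0.75,0,0,0,40],
])

```text
t: 12.8
eef_pos: [0.4877, -0.2491, 0.2231]
tcp_rot: [180.0, 0.1, 95.7]
force: [1.0, -0.1, -0.2]
grip_width: 0.437
finger_force: 0.0
```

```bash
python3 s.py
python3 - <<'E'
from h import *
a,b=[vision.grab_frame(n) for n in("top","side")]
o=cv2.imread("pics/top0.png"); f=lambda x,k:cv2.resize(x,(400,300),interpolation=2)
cv2.imwrite("pics/d5.png",np.vstack([np.hstack([f(o[216:246,157:197],0),f(a[216:246,157:197],0)]),np.hstack([f(a[180:270,220:340],0),f(b[165:285,190:350],0)])]))
E
```

```text
t 12.8
eef_pos [ 0.4877 -0.2491  0.2231]
tcp_rot [179.9771   0.1367  95.747 ]
force [ 0.9986 -0.1291 -0.1753]
wrist_torque [ 0.0454 -0.1494 -0.021 ]
grip_width 0.43725108586300215
q6 -40.74578442546214 tau6 -0.6560123898088932
```

View pics/d5.png

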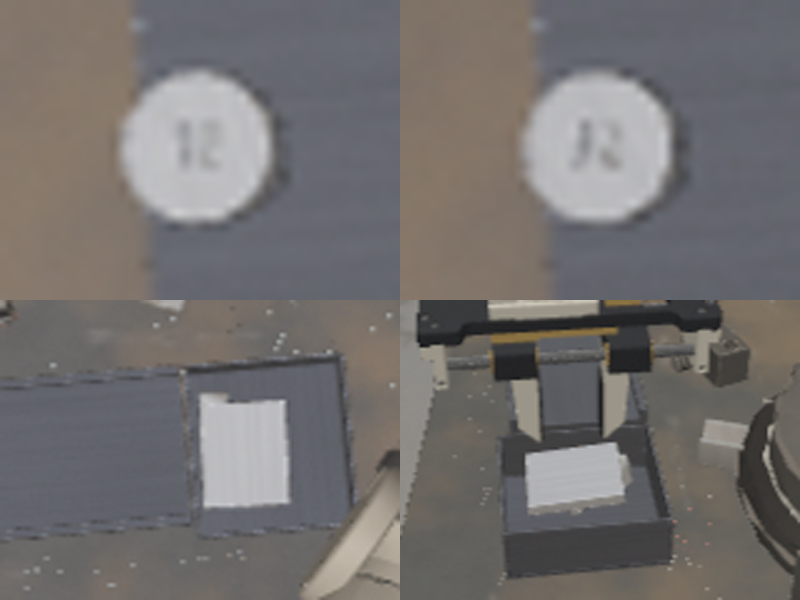

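Bed is empty: the plate is in the bin with the stubs under it, one showing at its corner. The nut is seated and the screw slot's orientation is essentially unchanged. Handing in.

```bash
python3 -c "
from bench import env
print(env.close_job())"
```

```text
the job is handed in; nothing more can be done
None
```

The job is handed in, at about 13 s of the 67 s allowed and with no verdict returned: the bed is clear with the flat offcut in the scrap bin on top of the two stubs, and the jam nut is tight on the boss (0.42 N m, under the 0.65 limit) with no clear turn of the set screw in the pictures; I never went near the V-block, setting ring or tool blank.

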